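# Hold the microscope swing arm level over its post

## Robot

A 6-joint arm with a two-finger parallel gripper is mounted at the origin on the work surface. World frame = base frame: x ahead of the robot, y to its left, z up, the work surface at z = 0. Lengths are in m, angles in rad, forces in N, time in s.
With the tool pointing down it reaches from about 0.35 to 0.85 m from the base axis. Payload 8.1 kg.
Tool frame: the origin (TCP) lies on the centre line of the jaws, within the pads' length; the fingertips stand 22 mm ahead of it and the grasp point (between the pads) lies 3 mm ahead of it; z points along the fingers, y is the line along which they close (so a half turn about z gives the same grasp; the last joint's range is limited). The gripper opens to 93 mm and grips with 3 to 60 N. Pads are 15 mm wide; open, the fingers measure 128 mm over their backs; the gripper's body (75 mm by 188 mm) begins 65 mm behind the grasp point.
Start: joints at [1.188, 0.13, 1.488, -0, 1.523, -0.085], TCP at [0.176, 0.574, 0.241] pointing down, gripper open.
Joint ranges: [-2.96, 2.96], [-0.89, 2.26], [0.02, 2.5], [-1.34, 4.48], [0, 2.73], [-2.66, 2.66]. Speed limits (rad/s): [2.39, 2.39, 2.79, 3.14, 3.14, 3.14].

## Interface

Orientations are given as a rotation vector (axis times angle).
In Python, from plant import robot, optics, close_job gives the robot as it stands (robot), with the cameras (optics) and the job as plain functions.
- The arm moves only by the tool run_rows, called after "Emit:" as name(argument=value, ...), one argument or row to a line, values as JSON. Schema: {"type":"object","properties":{"steps":{"type":"array","items":{"type":"array","items":{"type":"number"},"minItems":5,"maxItems":5},"minItems":1,"maxItems":20},"grip_force":{"type":"number"},"only":{"type":"string"},"quiet":{"type":"boolean"},"lines":{"type":"string"}},"required":["steps"],"additionalProperties":false}. steps is a list of rows, 1 to 20 of them, each of 5 numbers: the finger opening in m, then dx, dy, dz in m, then a turn about the tool's z in rad; each row shifts and turns the commanded pose from where the row before left it, along the tool's axes as they then stand; what a row does not reach is not made up. A row lasts 1/10 s, in which the tool goes at most 0.05 m and 0.15 rad, less where a joint would pass 70% of its speed; a pose out of reach is approached as far as the arm can. The fingers move at their own pace and stop on an object; grip_force is the grip in N (left out, the last holds). Time passes only in rows, so rows that do not move let the fingers close. The tool returns the time, the measured TCP pose, the force, the opening and the grip force at its end. only (a regular expression) keeps the lines of the reply that match it, lines (a string "A,B") keeps lines A to B, and quiet returns only ok. Input that does not fit is refused with a message, and nothing moves.
- robot.read_state(): the state, without advancing time (a new reading comes with each control period).
- optics.read_camera(name): name is "scene" or "top" or "wrist"; returns a dict with "image" (384x512x3 uint8, red, green, blue), "fx", "fy", "cx", "cy" (pixels), "R" (3x3) and "t" (3): a world point X has camera coordinates R X + t. Camera axes: x right, y down, z forward; pixel columns grow to the right and rows downward; lengths in m; the calibration is good to about 2 mm. A picture is of the moment at which its call begins. There is no depth.
- close_job(): hands the job in; it is judged then, once.
The state is a dict: "t": time; "q": joint angles; "dq": joint speeds; "joint_torque": joint torques, N m; "tool_pos": TCP position; "orientation": TCP orientation; "force": force on the tool from outside, world axes, zero at the start; "wrist_torque": the same for the moment, N m; "opening": finger opening in m; "gripper_force": force on a finger pad.
Only numpy, scipy, OpenCV 4.12 (cv2) and the standard library are available. Lean on these libraries where they do the work, as an engineer would, in place of code of your own. Each camera call takes 0.05 s, during which the arm holds its last target. There are 200 camera calls.

## Task

First take the blue roll of tape off the post of the microscope stand and set it down, flat side down, in the grey tray. Then lift the white swing arm by its balance point and hold it level above the stand, its bore centred over the post about 3 cm above the post's top and its far eye centred over the white disc, ready to be lowered. Finish while still holding it there, and leave the other things on the bench where they are.

Things in the scene. Friction and masses are not known exactly. Their poses are not given: they have to be found in the camera images.
- swing_arm: White cast swing arm, 0.5 to 0.75 kg, lying level. Round hub (44 mm wide, 44 tall, 22 mm upright bore), straight bar (16 mm wide, 16 tall, underside 13 mm up), round open eye (48 mm wide, 26 tall) 180 mm from the hub axis. A 30 mm wide shoulder ends 32 mm from the hub axis; a clamp screw sticks out 46 mm on the far side. Origin: hub axis, at the underside; -x points from hub to eye, z up.
- swing_balance (a point): The swing arm's balance point (centre of mass along the bar): in the middle of the bar, 55 mm from the hub's axis towards the eye and 21 mm above the arm's underside. Axes as the swing arm's. Grip across the bar here: within 18 mm along the bar counts as the balance point.
- swing_bore (a point): Centre of the bore at the hub's underside (the swing arm's origin).
- swing_eye (a point): Centre of the eye at its underside, 180 mm from the bore along the swing arm's -x.
- stand: Microscope stand, fixed: grey plate 275 x 150 mm, 12 mm thick, with an upright steel post (18 mm diameter, top 78 mm above the bench) and a white disc (84 mm across) 180 mm from the post. Origin: post axis at bench height; -x points from post to disc. The plate runs from 45 mm behind the post (+x) to 230 mm in front (-x).
- post_top (a point): Centre of the post's top, 78 mm above the bench. Axes as the stand's.
- stage_disc (a point): Centre of the white disc, on the plate's upper face, 12 mm above the bench.
- tape_roll: Blue roll of tape, a ring of 60 mm outer and 39 mm inner diameter, 48 mm tall, 90 g, standing on the stand's plate around the post (loosely, a few mm off centre at most). Origin: centre of its underside, z up along its axis. To be taken across its outside.
- tray: Grey shallow open tray, 150 x 150 mm, 22 mm tall, walls 4 mm, floor about 4 mm thick, empty, fixed to the bench. Origin: centre of its underside.
- multimeter: Bystander: red multimeter lying flat, 85 x 170 x 40 mm (length along its y). Origin at the centre of its underside.
- solder_reel: Bystander: metal reel standing on end, 60 mm diameter, 46 mm tall. Origin at the centre of its underside.
- screwdriver: Bystander: screwdriver with red handle, about 170 mm long along its x, lying on the bench between the swing arm and the stand.
- flux_jar: Bystander: amber jar with yellow cap, 44 mm diameter, 45 mm tall. Origin at the centre of its underside.
- phone: Bystander: black phone lying flat, 72 x 148 x 9 mm (length along its y). Origin at the centre of its underside.
- parts_bin: Bystander: orange open bin with small parts, 150 x 100 x 50 mm (length along its x). Origin at the centre of its underside.

How it is judged:
By the outcome, as a careful person would: the job done as asked, in the order asked, and still so for the second after the job is handed in, while the arm keeps its last pose, push and grip.
It also fails if it takes over 59 s, if anything falls off the work surface, if the arm or the gripper's body presses on something with over 40 N, if the wrist force passes 120 N, or if a joint passes its speed limit or range.

## Working session

There is one attempt and no reset: what is moved stays moved. The work goes in short steps, Python scripts to look and compute and a tool call to move; the robot and the scene stay as the last step left them, time stands still between calls to the robot, and variables do not carry over. Pictures are saved under pics/ and viewed, at most 10 in all, crops included, and the job is handed in when it is done.

```bash
mkdir -p pics; ls; cat > h.py <<'E'
import numpy as np, cv2
from plant import robot, optics, close_job
def cam(n,f=None):
    c=optics.read_camera(n)
    if f: cv2.imwrite('pics/'+f,c['image'][:,:,::-1])
    return c
def ray(c,u,v,z):
    R=np.array(c['R']);t=np.array(c['t']);o=-R.T@t
    d=R.T@np.array([(u-c['cx'])/c['fx'],(v-c['cy'])/c['fy'],1])
    return o+d*(z-o[2])/d[2]
def proj(c,X):
    p=np.array(c['R'])@np.array(X)+np.array(c['t'])
    return c['fx']*p[0]/p[2]+c['cx'],c['fy']*p[1]/p[2]+c['cy']
E
python3 - <<'E'
from h import *
import pickle
for n in('top','scene'):
    c=cam(n); im=c['image'][:,:,::-1]
    cv2.imwrite(f'pics/{n}1.png',cv2.resize(im,(800,600),interpolation=cv2.INTER_CUBIC))
    pickle.dump(c,open(n+'.pkl','wb'))
    R=np.array(c['R']);print(n,-R.T@c['t'],c['fx'])
    print(R.round(2).tolist())
s=robot.read_state();print(s['t'],s['tool_pos'],s['orientation'])
E
```

```text
pics
plant.py
top [0.30262013 0.06643325 1.67350054] 464.68162988776885
[[0.01, -1.0, -0.01], [-0.98, -0.01, -0.19], [0.19, 0.01, -0.98]]
scene [1.10399945 0.62008246 1.1631233 ] 471.73339877456385
[[-0.72, 0.69, -0.01], [0.57, 0.59, -0.56], [-0.39, -0.41, -0.83]]
0.1 [0.17584863 0.57315216 0.23971341] [-4.66049405e-01 -3.10642623e+00  2.51110645e-03]
```

View pics/top1.png

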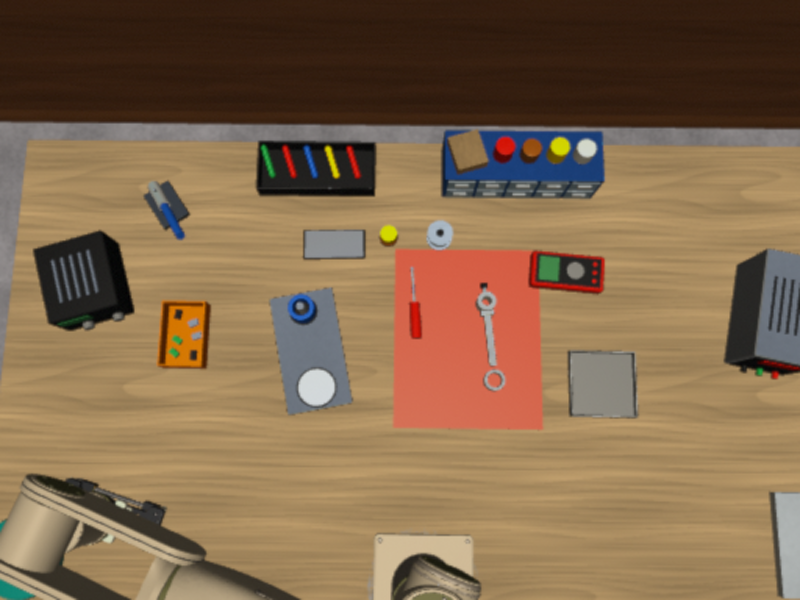

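View pics/scene1.png

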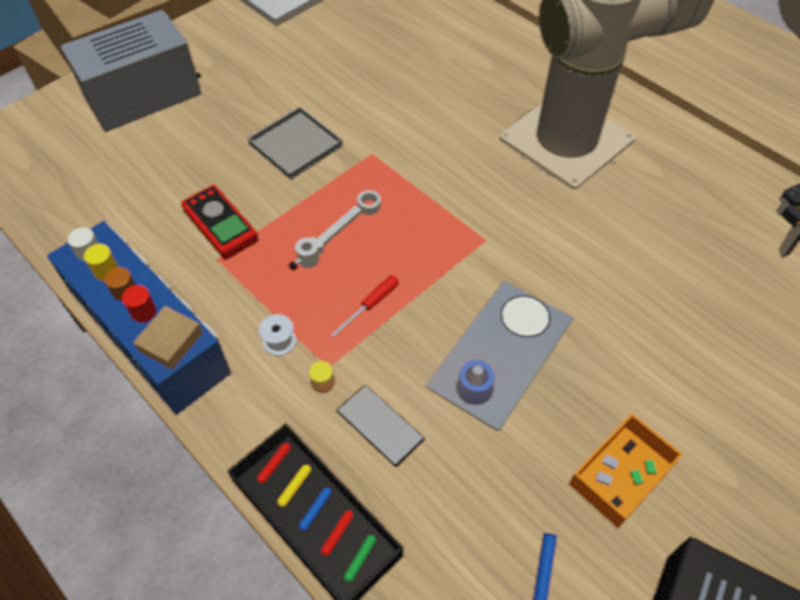

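Top view (800×600 scale): tape at (302,308), disc (316,387), hub (487,300), eye (494,380), tray (602,384), with the screwdriver between the arm and the stand at (414,305). The scene view agrees.

```bash
python3 - <<'E'
from h import *
import pickle
c=pickle.load(open('top.pkl','rb'));s=.64
P=dict(tape=(302,307,.06),disc=(316,387,.012),hub=(486.5,300,.044),eye=(494.5,380,.026),traySW=(570,417,.022),trayNE=(635,352,.022),traySE=(637,417,.022),trayNW=(569,351,.022),
p1=(332,289,.012),p2=(270,298,.012),p3=(352,404,.012),p4=(289,414,.012),sd=(416,337,.01),sdt=(412,267,.01),reel=(440,232,.046),flux=(389,233,.045),mm=(530,253,.04),bin=(185,301,.05))
for k,(u,v,z) in P.items(): print(k,ray(c,u*s-.18,v*s-.18,z).round(4))
st=robot.read_state();print(cv2.Rodrigues(np.array(st['orientation']))[0].round(3))
w=cam('wrist');R=np.array(w['R']);print('wristcam',-R.T@w['t'],R.round(2).tolist(),w['fx'])
E
```

Emit:
run_rows(
  steps=[
    [0.093, -0.0415, -0.013, 0.004, 0],
    [0.093, -0.0415, -0.013, 0.004, 0],
    [0.093, -0.0415, -0.013, 0.004, 0],
    [0.093, -0.0415, -0.013, 0.004, 0],
    [0.093, -0.0415, -0.013, 0.004, 0],
    [0.093, -0.0415, -0.013, 0.004, 0],
    [0.093, -0.0415, -0.013, 0.004, 0],
    [0.093, -0.0415, -0.013, 0.004, 0],
    [0.093, -0.0415, -0.013, 0.004, 0],
    [0.093, -0.0415, -0.013, 0.004, 0],
    [0.093, -0.0415, -0.013, 0.004, 0],
    [0.093, -0.0415, -0.013, 0.004, 0],
  ],
)

```text
t: 1.35
tool_pos: [0.6075, 0.277, 0.1921]
orientation: [-0.466, -3.106, 0.0]
force: [0.8, -0.3, 0.2]
opening: 0.0932
gripper_force: 0.0
```

Emit:
run_rows(
  steps=[
    [0.093, 0, 0, 0, 0.15],
    [0.093, 0, 0, 0, 0.15],
    [0.093, 0, 0, 0, 0.15],
    [0.093, 0, 0, 0, 0.15],
    [0.093, 0, 0, 0, 0.15],
    [0.093, 0, 0, 0, 0.15],
    [0.093, 0, 0, 0, 0.15],
    [0.093, 0, 0, 0, 0.15],
    [0.093, 0, 0, 0, 0.07],
    [0.093, 0, 0, 0, 0],
  ],
)

```text
t: 2.35
tool_pos: [0.6061, 0.2783, 0.1921]
orientation: [-2.219, -2.223, 0.001]
force: [0.5, -0.4, 0.4]
opening: 0.0932
gripper_force: 0.0
```

```bash
python3 - <<'E'
from h import *
import pickle
c=cam('wrist'); pickle.dump(c,open('w1.pkl','wb'))
cv2.imwrite('pics/w1.png',cv2.resize(c['image'][:,:,::-1],(800,600),interpolation=cv2.INTER_CUBIC))
s=robot.read_state();print(s['t'],s['tool_pos'],s['q'],cv2.Rodrigues(np.array(s['orientation']))[0].round(3).tolist())
E
```

```text
2.4 [0.60614895 0.27827856 0.19221257] [ 3.53561184e-01  3.34873114e-01  1.34049434e+00 -2.19012408e-05
  1.46691223e+00  3.48809768e-01] [[-0.005, 1.0, -0.001], [1.0, 0.005, -0.0], [-0.0, -0.001, -1.0]]
```

View pics/w1.png

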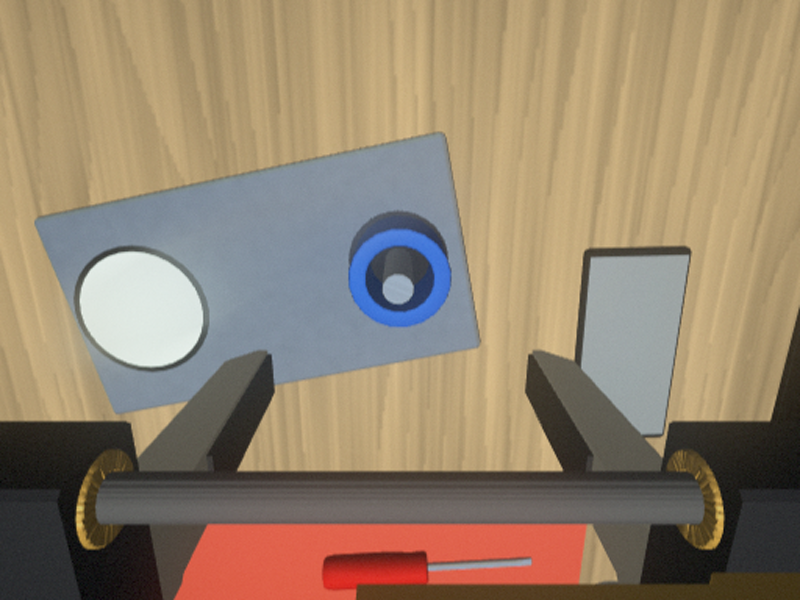

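The wrist view shows the tape ring at about (400,278), post top at (398,289) and disc at (143,307). I'll fit these precisely.

```bash
python3 - <<'E'
from h import *
import pickle
c=pickle.load(open('w1.pkl','rb'));im=c['image'].astype(int);r,g,b=im[...,0],im[...,1],im[...,2]
def blob(m,seed,z,n,inv=False):
    _,L,st,_=cv2.connectedComponentsWithStats(m.astype(np.uint8));k=L[seed[1],seed[0]]
    cs,_=cv2.findContours((L==k).astype(np.uint8),cv2.RETR_EXTERNAL,cv2.CHAIN_APPROX_NONE)
    p=max(cs,key=len)[:,0,:]
    W=np.array([ray(c,u,v,z)[:2] for u,v in p]).astype(np.float32)
    e=cv2.fitEllipse(W*1000);print(n,k,len(p),np.round(e[0],1),np.round(e[1],1));return
blob((b>180)&(r<90),(int(400*.64),int(322*.64)-4),.06,'tape')
blob((r>200)&(g>200),(91,196),.012,'disc')
sub=im[178:190,248:262]; print(sub[...,0])
blob((r>130)&(g>140),(255,185),.078,'post')
E
```

```text
tape 1 179 [605.9 282.3] [57.4 57.7]
disc 1 210 [427.6 245.1] [81.9 82.6]
[[148 158 160 159 161 159 158 161 157 158 157 154 150 131]
 [155 154 157 157 157 160 157 157 160 160 156 154 157 155]
 [153 155 157 158 156 152 157 159 160 159 160 157 159 158]
 [155 153 153 155 154 155 157 155 156 158 158 159 160 160]
 [156 157 154 156 155 154 156 154 155 155 158 157 160 162]
 [158 156 159 158 156 155 155 154 155 157 155 156 153 158]
 [154 154 159 159 157 155 158 155 152 154 153 152 156 156]
 [151 154 153 155 154 157 159 159 157 157 151 155 153 153]
 [156 153 154 152 154 155 157 157 157 158 158 156 155 157]
 [154 152 152 152 154 152 152 155 156 156 159 159 158 158]
 [155 154 153 151 152 155 153 151 152 152 155 156 159 158]
 [157 157 154 152 155 154 154 154 155 152 155 152 155 153]]
post 95 52 [604.9 282.2] [15.4 15.9]
```

Emit:
run_rows(
  steps=[
    [0.093, 0.004, 0, 0.02, 0],
    [0.093, 0, 0, 0.04, 0],
    [0.093, 0, 0, 0.04, 0],
    [0.093, 0, 0, 0.03, 0],
    [0.093, 0, 0, 0.023, 0],
    [0.093, 0, 0, 0, 0],
    [0.05, 0, 0, 0, 0],
    [0.05, 0, 0, 0, 0],
    [0.05, 0, 0, 0, 0],
    [0.05, 0, 0, 0, 0],
    [0.05, 0, 0, 0, 0],
  ],
  grip_force=15,
)

```text
t: 3.5
tool_pos: [0.6066, 0.2825, 0.0402]
orientation: [2.218, 2.225, 0.001]
force: [-0.6, -0.2, 1.3]
opening: 0.0599
gripper_force: 15.0
```

Emit:
run_rows(
  steps=[
    [0.05, 0, 0, -0.02, 0],
    [0.05, 0, 0, -0.04, 0],
    [0.05, 0, 0, -0.04, 0],
    [0.05, 0, 0, -0.04, 0],
    [0.05, 0, 0, -0.01, 0],
  ],
)

```text
t: 4.0
tool_pos: [0.6089, 0.2834, 0.1964]
orientation: [2.215, 2.222, 0.013]
force: [1.3, 0.7, -0.8]
opening: 0.0598
gripper_force: 15.0
```

Emit:
run_rows(
  steps=[
    [0.05, -0.02, -0.005, 0, 0],
    [0.05, -0.04, -0.0095, 0, 0],
    [0.05, -0.04, -0.0095, 0, 0],
    [0.05, -0.04, -0.0095, 0, 0],
    [0.05, -0.04, -0.0095, 0, 0],
    [0.05, -0.04, -0.0095, 0, 0],
    [0.05, -0.04, -0.0095, 0, 0],
    [0.05, -0.04, -0.0095, 0, 0],
    [0.05, -0.04, -0.0095, 0, 0],
    [0.05, -0.04, -0.0095, 0, 0],
    [0.05, -0.04, -0.0095, 0, 0],
    [0.05, -0.04, -0.0095, 0, 0],
    [0.05, -0.04, -0.0095, 0, 0],
    [0.05, -0.04, -0.0095, 0, 0],
    [0.05, -0.04, -0.0095, 0, 0],
    [0.05, -0.04, -0.0095, 0, 0],
    [0.05, -0.04, -0.0095, 0, 0],
    [0.05, -0.027, -0.006, 0, 0],
    [0.05, 0, 0, 0, 0],
  ],
)

```text
t: 5.9
tool_pos: [0.4436, -0.4081, 0.1884]
orientation: [-2.222, -2.22, 0.002]
force: [0.3, 1.1, -0.7]
opening: 0.0597
gripper_force: 15.0
```

```bash
python3 - <<'E'
from h import *
import pickle
c=cam('wrist'); pickle.dump(c,open('w2.pkl','wb'))
cv2.imwrite('pics/w2.png',cv2.resize(c['image'][:,:,::-1],(800,600),interpolation=cv2.INTER_CUBIC))
for p in [(.369,-.329),(.3712,-.4789),(.518,-.4817),(.5184,-.3313)]: print(np.array(proj(c,(*p,.022)))*1.5625)
E
```

```text
[275.00724764 142.32932752]
[294.27489735 369.63150089]
[507.54354    373.58338308]
[524.60264582 146.46726413]
```

View pics/w2.png

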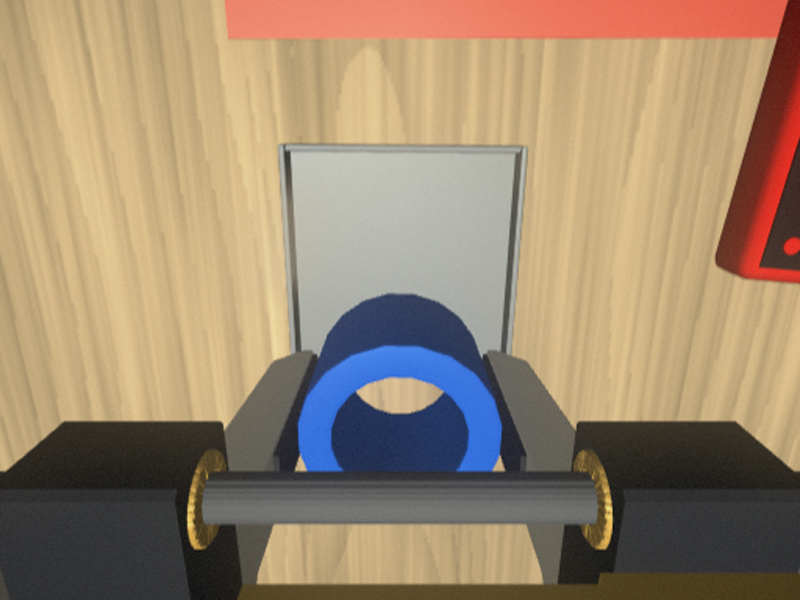

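The tape is held upright and the tray edges match the prediction to about 3 mm, so I'm lowering it.

Emit:
run_rows(
  steps=[
    [0.05, 0.002, 0.002, 0.02, 0],
    [0.05, 0, 0, 0.04, 0],
    [0.05, 0, 0, 0.04, 0],
    [0.05, 0, 0, 0.03, 0],
    [0.05, 0, 0, 0.017, 0],
    [0.05, 0, 0, 0.006, 0],
    [0.05, 0, 0, 0.001, 0],
    [0.05, 0, 0, 0, 0],
    [0.05, 0, 0, 0, 0],
  ],
)

```text
t: 6.85
tool_pos: [0.4485, -0.4042, 0.0377]
orientation: [2.216, 2.222, -0.0]
force: [0.4, -1.2, -1.1]
opening: 0.0603
gripper_force: 15.0
```

Emit:
run_rows(
  steps=[
    [0.05, 0, 0, 0.003, 0],
    [0.05, 0, 0, 0.002, 0],
    [0.05, 0, 0, 0, 0],
    [0.05, 0, 0, 0, 0],
  ],
)

```text
t: 7.25
tool_pos: [0.448, -0.4039, 0.032]
orientation: [2.217, 2.223, -0.0]
force: [-1.1, 1.8, 6.7]
opening: 0.0602
gripper_force: 15.0
```

Emit:
run_rows(
  steps=[
    [0.075, 0, 0, 0, 0],
    [0.075, 0, 0, 0, 0],
    [0.075, 0, 0, 0, 0],
    [0.075, 0, 0, -0.02, 0],
    [0.075, 0, 0, -0.04, 0],
    [0.075, 0, 0, -0.04, 0],
    [0.075, 0, 0, -0.04, 0],
    [0.09, 0, 0, -0.03, 0],
    [0.09, 0.03, 0.016, 0, 0],
    [0.09, 0.04, 0.02, 0, 0],
    [0.09, 0.04, 0.02, 0, 0],
    [0.09, 0.04, 0.02, 0, 0],
    [0.09, 0.04, 0.02, 0, 0],
    [0.09, 0.04, 0.02, 0, 0],
    [0.09, 0.027, 0.012, 0, 0],
  ],
)

```text
t: 8.75
tool_pos: [0.5755, -0.1429, 0.2005]
orientation: [-2.216, -2.226, -0.001]
force: [0.6, -0.4, 0.3]
opening: 0.0901
gripper_force: 0.0
```

Emit:
run_rows(
  steps=[
    [0.09, 0, 0, 0, 0.15],
    [0.09, 0, 0, 0, 0.15],
    [0.09, 0, 0, 0, 0.15],
    [0.09, 0, 0, 0, 0.15],
    [0.09, 0, 0, 0, 0.15],
    [0.09, 0, 0, 0, 0.15],
    [0.09, 0, 0, 0, 0.15],
    [0.09, 0, 0, 0, 0.15],
    [0.09, 0, 0, 0, 0.15],
    [0.09, 0, 0, 0, 0.12],
    [0.09, 0, 0, 0, 0],
  ],
)

```text
t: 9.85
tool_pos: [0.5745, -0.1457, 0.2004]
orientation: [-3.137, -0.16, 0.001]
force: [-0.1, 0.5, 0.4]
opening: 0.0899
gripper_force: 0.0
```

```bash
python3 - <<'E'
from h import *
import pickle
c=cam('wrist'); pickle.dump(c,open('w3.pkl','wb'))
cv2.imwrite('pics/w3.png',cv2.resize(c['image'][:,:,::-1],(800,600),interpolation=cv2.INTER_CUBIC))
t=cam('top')['image'][200:300,340:430,::-1]
cv2.imwrite('pics/tray.png',cv2.resize(t,None,fx=4,fy=4))
s=robot.read_state();print(s['t'],s['tool_pos'],s['q'],cv2.Rodrigues(np.array(s['orientation']))[0].round(3).tolist())
E
```

```text
9.95 [ 0.57450695 -0.14571349  0.20043922] [-3.34888895e-01  1.32377215e-01  1.55965307e+00  3.53195107e-06
  1.44991168e+00  1.12842567e+00] [[0.994, 0.107, -0.0], [0.107, -0.994, 0.0], [-0.0, -0.0, -1.0]]
```

View pics/w3.png

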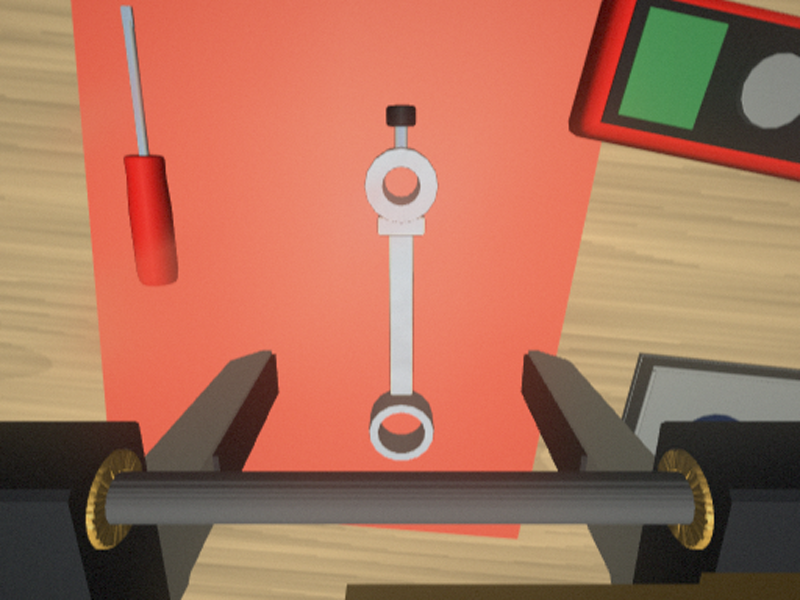

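View pics/tray.png

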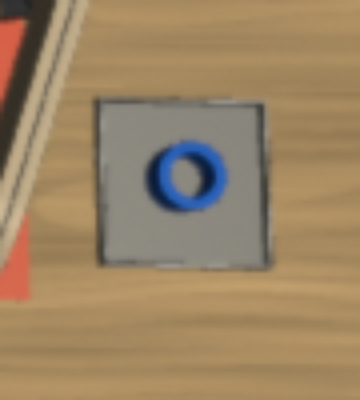

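The tape lies flat in the tray. The wrist view shows the hub at (401,185), shoulder end at (401,236) and eye at (402,432), nearly aligned with the tool.

```bash
python3 - <<'E'
from h import *
import pickle
c=pickle.load(open('w3.pkl','rb'));s=.64
f=lambda u,v,z:ray(c,u*s-.18,v*s-.18,z)
h=f(401.3,185,.044)
for z in(.026,.042):print('eye',z,f(401.6,432,z),np.linalg.norm((f(401.6,432,z)-h)[:2]))
e=f(401.6,432,.026)
print('hub',h,'bore top',f(401.5,184,.044)); 
d=(e-h)[:2];d/=np.linalg.norm(d);print('dir',d)
print('sh end top',f(401,236,.036),'bar mid',f(401,310,.029))
b=h[:2]+.055*d;print('bal',b)
S=robot.read_state();R=cv2.Rodrigues(np.array(S['orientation']))[0]
print('tool delta',R.T@np.r_[b-S['tool_pos'][:2],.024-S['tool_pos'][2]])
print('yaw err: dir in tool',R.T@np.r_[d,0])
E
```

```text
eye 0.026 [ 0.44978073 -0.15991379  0.026     ] 0.18021242820497066
eye 0.042 [ 0.46018735 -0.15875773  0.042     ] 0.16974193111692554
hub [ 0.62898787 -0.14090536  0.044     ] bore top [ 0.62957933 -0.14096273  0.044     ]
dir [-0.99442165 -0.10547789]
sh end top [ 0.59692301 -0.14409478  0.036     ] bar mid [ 0.5454437 -0.1494847  0.029    ]
bal [ 0.57429468 -0.14670665]
tool delta [-0.00026216  0.0009916   0.17643916]
yaw err: dir in tool [-9.99998318e-01 -1.80684778e-03  3.14468179e-04]
```

Emit:
run_rows(
  steps=[
    [0.09, 0, 0.001, 0.02, 0],
    [0.09, 0, 0, 0.04, 0],
    [0.09, 0, 0, 0.04, 0],
    [0.09, 0, 0, 0.035, 0],
    [0.09, 0, 0, 0.02, 0],
    [0.05, 0, 0, 0.013, 0],
    [0.05, 0, 0, 0.002, 0],
    [0.05, 0, 0, 0, 0],
  ],
  grip_force=40,
)

```text
t: 10.75
tool_pos: [0.5752, -0.1469, 0.0313]
orientation: [3.137, 0.165, 0.001]
force: [-1.0, -0.4, 0.5]
opening: 0.0705
gripper_force: 0.0
```

Emit:
run_rows(
  steps=[
    [0.05, 0, 0, 0.003, 0],
    [0.04, 0, 0, 0, 0],
    [0.02, 0, 0, 0, 0],
    [0.01, 0, 0, 0, 0],
    [0.01, 0, 0, 0, 0],
    [0.01, 0, 0, 0, 0],
    [0.01, 0, 0, 0, 0],
  ],
  grip_force=40,
)

```text
t: 11.45
tool_pos: [0.5747, -0.1467, 0.0277]
orientation: [-3.137, -0.163, -0.0]
force: [-1.0, -0.6, 0.1]
opening: 0.0155
gripper_force: 40.0
```

Emit:
run_rows(
  steps=[
    [0.01, 0, 0, -0.01, 0],
    [0.01, 0, 0, -0.02, 0],
    [0.01, 0, 0, -0.03, 0],
    [0.01, 0, 0, -0.03, 0],
    [0.01, 0, 0, -0.03, 0],
    [0.01, 0, 0, -0.02, 0],
    [0.01, 0, 0, -0.01, 0],
    [0.01, 0, 0, 0, 0],
    [0.01, 0, 0, 0, 0],
  ],
)

```text
t: 12.35
tool_pos: [0.574, -0.1465, 0.1763]
orientation: [-3.137, -0.163, 0.003]
force: [-0.1, -0.1, -4.4]
opening: 0.0161
gripper_force: 40.0
```

```bash
python3 - <<'E'
from h import *
import pickle
c=cam('wrist'); pickle.dump(c,open('w4.pkl','wb'))
cv2.imwrite('pics/w4.png',cv2.resize(c['image'][:,:,::-1],(800,600),interpolation=cv2.INTER_CUBIC))
s=robot.read_state();print(s['wrist_torque'])
E
```

```text
[ 0.00137406  0.14560853 -0.01651617]
```

View pics/w4.png

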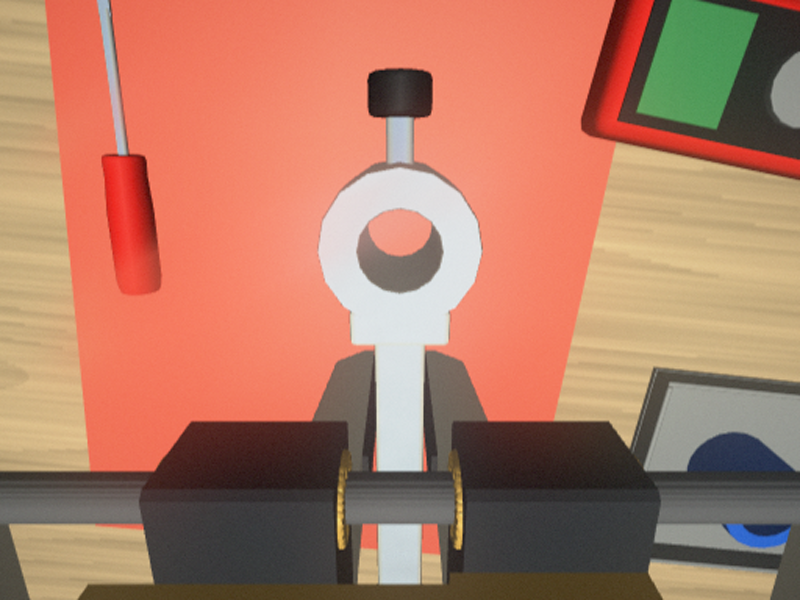

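The arm is held, hub outline spanning (319..481, 168..~315) and bore at (400,251). I'll check for tilt against the prediction and compute the transfer.

```bash
python3 - <<'E'
from h import *
import pickle
from scipy.optimize import least_squares
c=pickle.load(open('w4.pkl','rb'))
S=robot.read_state();R=cv2.Rodrigues(np.array(S['orientation']))[0];T=np.array(S['tool_pos'])
# tool-frame arm model: hub axis at tool x=+.055(+err), y=0; z(down) of points above TCP negative
def pt(lx,ly,h,pitch,ox,oy): # arm coords relative to grip; h above underside
    p=np.array([lx+.055,ly,-(h-.0277)]); a=pitch
    p=np.array([p[0]*np.cos(a)+p[2]*np.sin(a),p[1],-p[0]*np.sin(a)+p[2]*np.cos(a)])+[ox,oy,0]
    q=proj(c,R@p+T); return (np.array(q)+.18)/.64
obs=[((-.022*0),-.022,.044,None)]
O=[(0,.022,.044,(481,248)),(0,-.022,.044,(319,248)),(0,.011,.044,(443,250)),(0,-.011,.044,(357,250)),(.011,0,.044,(400,209)),(-.011,0,.044,(400,293)),(-.032,.015,.036,(449,345)),(-.032,-.015,.036,(351,345)),(.046,0,.0,None)]
O=[o for o in O if o[3]]
for o in O: print(o[3],pt(*o[:3],0,0,0).round(1),pt(*o[:3],.02,0,0).round(1))
E
```

```text
(481, 248) [483.4 248.6] [484.  250.8]
(319, 248) [317.3 248.5] [316.7 250.6]
(443, 250) [441.9 248.6] [442.2 250.8]
(357, 250) [358.8 248.5] [358.5 250.7]
(400, 209) [400.4 206.8] [400.4 208.9]
(400, 293) [400.3 288.3] [400.3 290.4]
(449, 345) [450.2 347.6] [450.4 348.7]
(351, 345) [350.  347.5] [349.8 348.6]
```

Emit:
run_rows(
  steps=[
    [0.01, 0, 0, 0, -0.05],
    [0.01, 0, 0, 0, -0.05],
    [0.01, 0.003, -0.02, 0, 0],
    [0.01, 0.006, -0.04, 0, 0],
    [0.01, 0.006, -0.04, 0, 0],
    [0.01, 0.006, -0.04, 0, 0],
    [0.01, 0.006, -0.04, 0, 0],
    [0.01, 0.006, -0.04, 0, 0],
    [0.01, 0.006, -0.04, 0, 0],
    [0.01, 0.006, -0.04, 0, 0],
    [0.01, 0.006, -0.04, 0, 0],
    [0.01, 0.006, -0.04, 0, 0],
    [0.01, 0.004, -0.023, 0, 0],
    [0.01, 0.002, -0.01, 0, 0],
    [0.01, 0, 0, 0.015, 0],
    [0.01, 0, 0, 0.015, 0],
    [0.01, 0, 0, 0, 0],
    [0.01, 0, 0, 0, 0],
  ],
)

```text
t: 14.2
tool_pos: [0.5521, 0.2688, 0.1459]
orientation: [3.124, 0.317, -0.005]
force: [-0.7, 0.6, -4.8]
opening: 0.0157
gripper_force: 40.0
```

```bash
python3 - <<'E'
from h import *
S=robot.read_state();R=cv2.Rodrigues(np.array(S['orientation']))[0]
T=np.array(S['tool_pos']);print(T,R.round(4).tolist())
P=np.array([.6049,.2822]);D=np.array([.4276,.2451]);x=(P-D)/np.linalg.norm(P-D)
M=(P+D)/2+.09*x  # post by midpoint fit
tgt=np.r_[M-.055*x,.1357];print('tgt',tgt,'delta tool',R.T@(tgt-T),'turn',-(np.arctan2(x[1],x[0])-np.arctan2(R[1,0],R[0,0])))
for n in('scene','top'):
    c=cam(n); u,v=map(int,proj(c,(.52,.265,.07)))
    im=c['image'][v-60:v+60,u-80:u+80,::-1];cv2.imwrite(f'pics/{n}5.png',cv2.resize(im,None,fx=5,fy=5,interpolation=cv2.INTER_CUBIC));print(n,u,v)
E
```

```text
[0.55212121 0.26876318 0.14587898] [[0.9796, 0.2008, -0.0029], [0.2008, -0.9796, -0.0014], [-0.0031, 0.0008, -1.0]]
tgt [0.55050803 0.27081849 0.1357    ] delta tool [-0.00113596 -0.00234506  0.01018079] turn -0.00413538556306231
scene 321 215
top 195 220
```

View pics/scene5.png

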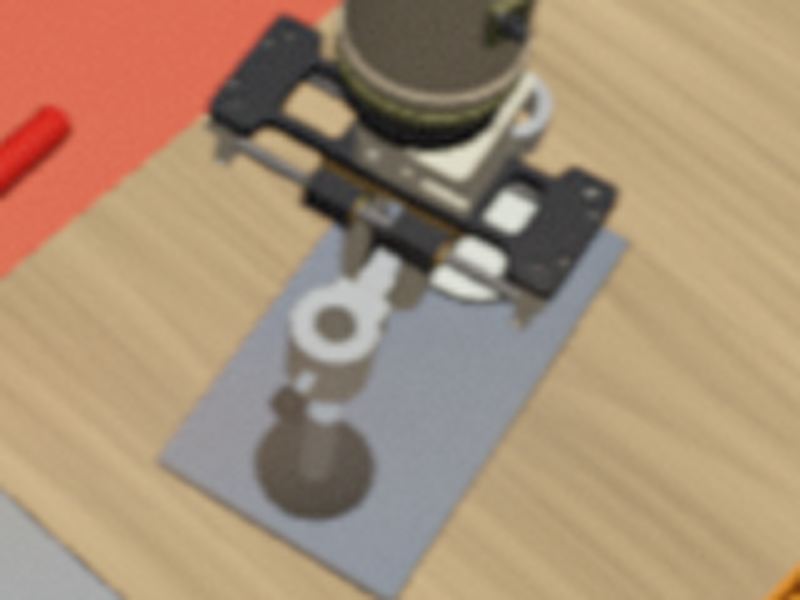

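The scene crop shows the hub (335,325) directly above the post, with the eye ring partly visible at (540,105). Applying the final correction.

Emit:
run_rows(
  steps=[
    [0.01, -0.001, -0.002, 0.005, -0.004],
    [0.01, 0, 0, 0.005, 0],
    [0.01, 0, 0, 0, 0],
    [0.01, 0, 0, 0, 0],
    [0.01, 0, 0, 0, 0],
    [0.01, 0, 0, 0, 0],
  ],
)

```text
t: 14.9
tool_pos: [0.5516, 0.2723, 0.1379]
orientation: [-3.125, -0.326, -0.001]
force: [-0.1, -0.5, -5.1]
opening: 0.0156
gripper_force: 40.0
```

```bash
python3 - <<'E'
from h import *
S=robot.read_state();R=cv2.Rodrigues(np.array(S['orientation']))[0];T=np.array(S['tool_pos'])
print(T,R.round(4).tolist(),S['wrist_torque'])
arm=lambda x,y,h:R@np.array([x+.055,y,-(h-.0277)])+T
print('bore',arm(0,0,0),'eye',arm(-.18,0,0))
a=np.linspace(0,2*np.pi,60)
def circ(im,c,X):
    p=np.array([proj(c,x) for x in X]); return p
outs=[]
for n,ctr,s in(('scene',(.52,.26,.1),5),('wrist',None,1.5)):
    c=cam(n);im=c['image'][:,:,::-1].copy()
    if ctr: u,v=map(int,proj(c,ctr));x0,y0,w,h=u-75,v-60,150,110
    else: x0,y0,w,h=0,0,512,384
    im=cv2.resize(im[y0:y0+h,x0:x0+w],None,fx=s,fy=s,interpolation=cv2.INTER_CUBIC)
    for r,x,hh,col in((.022,0,.044,(0,0,255)),(.011,0,.044,(0,0,255)),(.024,-.18,.026,(0,255,0)),(.022,0,0,(255,0,255))):
        p=np.array([proj(c,arm(x+r*np.cos(t),r*np.sin(t),hh)) for t in a]);p=((p+.5-[x0,y0])*s).astype(int)
        cv2.polylines(im,[p],True,col,1)
    p=np.array([proj(c,(.6049+.009*np.cos(t),.2822+.009*np.sin(t),.078)) for t in a]);p=((p+.5-[x0,y0])*s).astype(int)
    cv2.polylines(im,[p],True,(0,255,255),1)
    cv2.imwrite(f'pics/{n}6.png',im)
E
```

```text
[0.55158148 0.27229658 0.13788868] [[0.9785, 0.2064, 0.0004], [0.2064, -0.9785, 0.0001], [0.0004, -0.0, -1.0]] [ 0.01609988  0.17961309 -0.00086058]
bore [0.60540774 0.2836497  0.11020963] eye [0.42928213 0.24650454 0.11014108]
```

View pics/scene6.png

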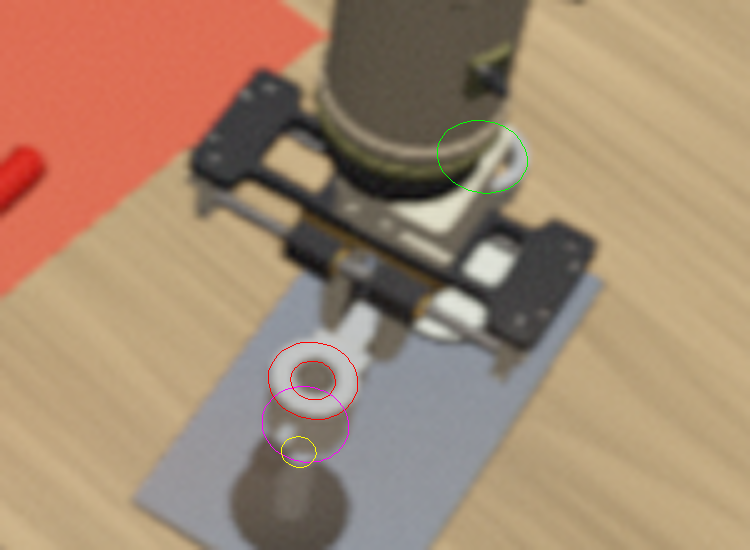

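View pics/wrist6.png

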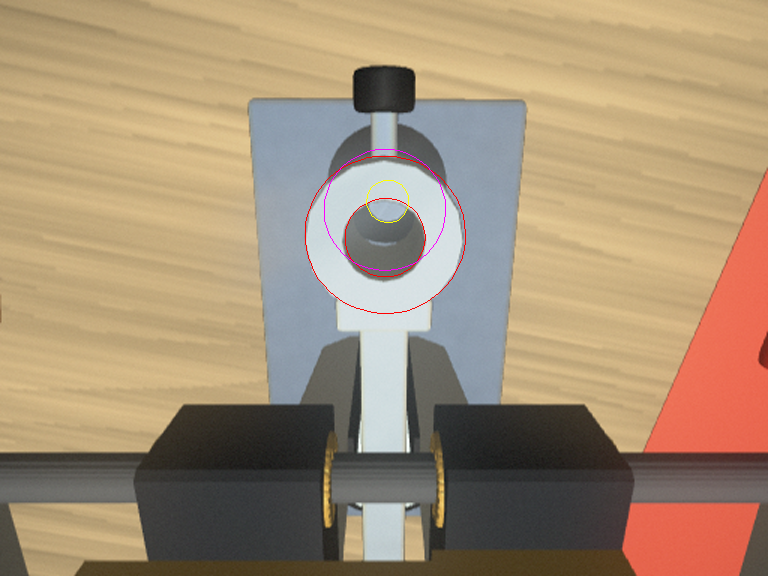

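The overlays match: the modelled hub and eye outlines coincide with the image to about 1 pixel, and the post is about 1.5 mm off the bore centre. I'll trim that, firm the grip, and check levelness numerically in both cameras.

Emit:
run_rows(
  steps=[
    [0.01, -0.001, 0.0014, 0.002, 0],
    [0.01, 0, 0, 0, 0],
    [0.01, 0, 0, 0, 0],
    [0.01, 0, 0, 0, 0],
    [0.01, 0, 0, 0, 0],
    [0.01, 0, 0, 0, 0],
    [0.01, 0, 0, 0, 0],
    [0.01, 0, 0, 0, 0],
  ],
  grip_force=58,
)

```text
t: 15.8
tool_pos: [0.5507, 0.2707, 0.1357]
orientation: [-3.125, -0.326, -0.0]
force: [-0.2, 0.9, -5.3]
opening: 0.0156
gripper_force: 58.0
```

```bash
cat > tilt.py <<'E'
from h import *
S=robot.read_state();R=cv2.Rodrigues(np.array(S['orientation']))[0];T=np.array(S['tool_pos'])
def arm(x,y,h,b,o=0):
    p=np.array([x+.055+o,y,-(h-.0277)]);p-=[0,0,.0067]
    p=np.array([p[0]*np.cos(b)+p[2]*np.sin(b),p[1],-p[0]*np.sin(b)+p[2]*np.cos(b)])+[0,0,.0067]
    return R@p+T
print('bore',arm(0,0,0,0),'eye',arm(-.18,0,0,0),'torque',S['wrist_torque'])
from scipy.ndimage import map_coordinates as mc
a=np.linspace(0,2*np.pi,360)
for n,x,hh,rs in(('scene',-.18,.026,(.024,)),('scene',0,.044,(.022,.011)),('wrist',0,.044,(.022,.011))):
    c=cam(n);g=cv2.GaussianBlur(c['image'],(0,0),.7).astype(float).mean(2);G=np.hypot(*np.gradient(g))
    for o in (0,) if x else (-.001,0,.001):
        r=[]
        for b in np.radians(np.arange(-4,4.1,1)):
            v=0
            for rr in rs:
                p=np.array([proj(c,arm(x+rr*np.cos(t),rr*np.sin(t),hh,b,o)) for t in a])
                w=mc(G,[p[:,1],p[:,0]],order=1)
                v+=w.mean()
            r.append(round(v,1))
        print(n,x,o,r)
# brightness profiles across the visible eye sector in the scene picture
c=cam('scene');g=c['image'].mean(2)
for t in np.radians([90,110,130,150,-90,-110,-130,-150]):
    pr=[int(mc(g,[[q[1]],[q[0]]],order=1)[0]) for q in (proj(c,arm(-.18+r*np.cos(t),r*np.sin(t),.026,0)) for r in np.arange(.014,.034,.002))]
    print(round(np.degrees(t)),pr)
E
python3 tilt.py
```

```text
bore [0.60455731 0.28201827 0.10795113] eye [0.42843068 0.24487785 0.10795017] torque [-0.00614998  0.13151947 -0.03615274]
scene -0.18 0 [np.float64(12.3), np.float64(13.2), np.float64(13.9), np.float64(14.1), np.float64(14.1), np.float64(13.9), np.float64(14.2), np.float64(15.2), np.float64(16.2)]
scene 0 -0.001 [np.float64(26.0), np.float64(28.9), np.float64(33.5), np.float64(38.1), np.float64(42.0), np.float64(44.5), np.float64(45.4), np.float64(44.0), np.float64(40.7)]
scene 0 0 [np.float64(24.3), np.float64(25.7), np.float64(28.8), np.float64(33.5), np.float64(38.1), np.float64(42.0), np.float64(44.5), np.float64(45.2), np.float64(43.4)]
scene 0 0.001 [np.float64(24.3), np.float64(24.2), np.float64(25.5), np.float64(28.7), np.float64(33.5), np.float64(38.2), np.float64(42.0), np.float64(44.4), np.float64(44.8)]
wrist 0 -0.001 [np.float64(13.1), np.float64(17.2), np.float64(24.0), np.float64(31.1), np.float64(37.7), np.float64(35.4), np.float64(22.7), np.float64(14.3), np.float64(11.0)]
wrist 0 0 [np.float64(9.2), np.float64(10.5), np.float64(12.8), np.float64(17.5), np.float64(25.4), np.float64(32.5), np.float64(35.6), np.float64(28.5), np.float64(17.9)]
wrist 0 0.001 [np.float64(7.6), np.float64(8.2), np.float64(9.0), np.float64(10.4), np.float64(13.4), np.float64(18.7), np.float64(27.7), np.float64(33.3), np.float64(30.3)]
90 [127, 110, 94, 83, 78, 80, 79, 80, 82, 81, 82]
110 [113, 92, 82, 79, 80, 81, 80, 81, 82, 82, 82]
130 [119, 94, 83, 79, 80, 80, 78, 79, 80, 80, 80]
150 [130, 123, 108, 96, 87, 82, 79, 80, 80, 80, 77]
-90 [135, 154, 174, 180, 169, 156, 154, 164, 168, 170, 170]
-110 [105, 133, 165, 186, 182, 174, 165, 160, 161, 162, 162]
-130 [112, 123, 150, 176, 182, 180, 173, 165, 161, 159, 158]
-150 [175, 161, 163, 173, 180, 180, 173, 165, 159, 158, 159]
```

Everything agrees with a level arm seated about 1 mm towards the eye in the grip. I'll make one last 1 mm trim, then hand in.

Emit:
run_rows(
  steps=[
    [0.01, 0.001, 0, 0, 0],
    [0.01, 0, 0, 0, 0],
    [0.01, 0, 0, 0, 0],
    [0.01, 0, 0, 0, 0],
    [0.01, 0, 0, 0, 0],
    [0.01, 0, 0, 0, 0],
  ],
)

```text
t: 16.6
tool_pos: [0.5517, 0.2709, 0.1356]
orientation: [-3.125, -0.326, -0.0]
force: [0.2, -0.9, -3.8]
opening: 0.0152
gripper_force: 58.0
```

```bash
python3 tilt.py | grep -E 'bore|wrist' && python3 -c "
from plant import robot, optics, close_job
print(close_job())"
```

```text
bore [0.60554225 0.28219831 0.10793999] eye [0.42941459 0.2450628  0.10793848] torque [-0.02654159  0.15999451 -0.01256284]
wrist 0 -0.001 [np.float64(12.8), np.float64(16.9), np.float64(23.5), np.float64(30.5), np.float64(37.2), np.float64(35.4), np.float64(22.8), np.float64(14.3), np.float64(10.9)]
wrist 0 0 [np.float64(9.1), np.float64(10.3), np.float64(12.6), np.float64(17.2), np.float64(24.8), np.float64(31.8), np.float64(35.2), np.float64(28.4), np.float64(18.0)]
wrist 0 0.001 [np.float64(7.5), np.float64(8.2), np.float64(8.9), np.float64(10.3), np.float64(13.2), np.float64(18.4), np.float64(27.1), np.float64(32.6), np.float64(30.0)]
the job is handed in; nothing more can be done
None
```

The job is handed in at about 17 s: the tape lies flat in the tray, and the swing arm is still held by its balance point, level as far as the cameras show (about 1–2°), with its bore about 3 cm above the post's top and, by my measurements, bore and eye within about 2 mm of the post and disc centres.

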